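# Clear the jammed outlet of the grinding-media feed tray

## Robot

A 7-joint arm with a two-finger parallel gripper is mounted at the origin on a cart in front of the work surface, level with it; the furniture and walls round the work are solid. World frame = base frame: x ahead of the robot, y to its left, z up, the work surface at z = 0. Lengths are in mm, angles in rad, forces in N, time in s.
With the tool pointing down it reaches from about 425 to 875 mm from the base axis. Payload 8.4 kg.
Tool frame: the origin (TCP) lies at the very end of the fingers, on their centre line; the grasp point (between the pads) lies 19 mm behind it; z points along the fingers, y is the line along which they close (so a half turn about z gives the same grasp; the last joint's range is limited). The gripper opens to 85 mm and grips with 20 to 120 N. Pads are 22 mm wide; open, the fingers measure 114 mm over their backs; the gripper's body (76 mm by 85 mm) begins 54 mm behind the grasp point. The pads swing forward as they close: fully open they stand 13 mm farther back than shut.
Start: joints at [1.066, 0.333, 0.04, 1.465, -0.013, 1.343, -0.059], TCP at [256.565, -597.192, 231.308] pointing down, gripper open.
Joint ranges: [-2.58, 2.58], [-0.38, 2.09], [-1.3, 1.39], [0.25, 2.4], [-1.5, 4.64], [0.08, 2.09], [-2.65, 2.65]. Speed limits (rad/s): [2.22, 2.22, 2.79, 2.79, 3.14, 3.14, 3.14].

## Interface

Orientations are given as a unit quaternion [x, y, z, w].
In Python, from workcell import telemetry, vision, order gives the robot as it stands. The module is installed in compiled form; this text tells all that it offers.
- The arm moves only by the tool step_arm, never from a script. Its argument "moves" is a list that holds one entry, the list of rows, each a list of 5 numbers: the opening, from 0 (shut) to 1 (fully open), then the shift along the tool's x, y, z scaled (see below), then the turn about the tool's z scaled (see below). A call has 1 to 20 rows; each row is the pose to reach, as a shift and turn from the pose commanded when the call began, along the tool's axes at that moment; what a row does not reach only later rows make up. The controller multiplies each number of a shift by 0.75 m and each number of a turn by 60 degrees. A row lasts 1/10 s, in which the tool goes at most 50 mm and 8.59 degrees, less where a joint would pass 70% of its speed; a pose out of reach is approached as far as the arm can. A call with a number of a shift or a turn outside -1 to 1 is refused whole. A call with a gripper value outside its range is refused whole. The fingers move at their own pace and stop on an object; "grip_force" is the grip in N (left out, the last holds). Time passes only in rows, so rows that repeat a pose let the fingers close. It gives the time, the measured TCP pose, the force, the opening and the grip force at its end, in the units of the state.
- telemetry.get_obs(): the state, without advancing time (a new reading comes with each control period).
- vision.get_image(name): name is "scene" or "side" or "wrist"; returns a dict with "frame" (384x512x3 uint8, blue, green, red), "intrinsics" (3x3 intrinsics, pixels), "R" (3x3) and "t" (3): a world point X has camera coordinates R X + t; the wrist camera has in their place "hand_eye" (4x4, takes a point from camera to tool coordinates, whose origin is the TCP and whose axes are the flange's). Camera axes: x right, y down, z forward; pixel columns grow to the right and rows downward; lengths in mm; the calibration is good to about 2 mm. A picture is of the moment at which its call begins: read the wrist's pose just before it. There is no depth.
- order.sign_off(): hands the job in; it is judged then, once.
The state is a dict: "clock": time; "joints": joint angles; "qd": joint speeds; "joint_torque": joint torques, N m; "tool_pos": TCP position; "orientation": TCP orientation; "wrist_force": force on the tool from outside, world axes, zero at the start; "ft_torque": the same for the moment, N m; "width": finger opening in mm; "grip_force": force on a finger pad.
Only numpy, scipy, OpenCV 4.12 (cv2) and the standard library are available. Lean on these libraries where they do the work, as an engineer would, in place of code of your own. Each camera call takes 0.05 s, during which the arm holds its last target. There are 200 camera calls.

## Task

A white grinding cylinder has got stuck in the narrow outlet of the sloping blue feed tray and the two brass-coloured grinding balls are jammed behind it. Nudge that cylinder back up the slope along its side wall, so that both balls run out into the grey catch pan, and leave it standing in the tray, well clear of the outlet; do not knock it over.

Things in the scene. Friction and masses are not known exactly. Their poses are not given: they have to be found in the camera images.
- feed_tray: Fixed blue-walled tray; origin on bench under the middle of the outlet, z up. mm: deck z 50 at y=0, rising 8 deg to +y; walls 18 above deck. Inner faces: straight side wall x=19, far side x=-130, top end y=165. Outlet at y=0: 38 wide, x -19 to 19, then spout to y=-30 with the same walls. Funnel wall from (-19,0) to (-130,93). Grey catch pan y -135 to -23, x -68 to 68, rim z 36, floor 4.
- cylinder: The stuck piece: white ceramic cylinder, 46 mm diameter, 55 mm tall, 0.26 kg, standing on the deck (leaning 8 degrees with it) at tray x=-4, y=18 mm, against the straight side wall. Origin: centre of its underside, z its axis. It slides at 1 to 3 N and stays where it is left. A like cylinder on the bench is a spare, not part of the job.
- ball_1: Brass-coloured ball, 28 mm diameter, 90 g, origin at its centre. Lies on the deck against the funnel wall and leans on the cylinder (on its tray -x side). It passes once the cylinder is about 35 mm or more farther up the tray (tray +y) than at the start.
- ball_2: Second brass-coloured ball, 28 mm diameter, 90 g, origin at its centre; next behind ball_1 along the funnel wall. Both balls roll out towards tray -y by themselves within about two seconds once the outlet is clear.
There are look-alikes about, which are no part of the job. What is shaped like the ball_1 but purple is not meant.

How it is judged:
By the outcome, as a careful person would: the job done as asked, in the order asked, and still so for the second after the job is handed in, with the robot touching nothing.
It also fails if it takes over 35 s, if anything falls off the work surface, if the arm or the gripper's body presses on something with over 40 N, if the wrist force passes 120 N, or if a joint passes its speed limit or range.

## Working session

There is one attempt and no reset: what is moved stays moved. The work goes in short steps, Python scripts to look and compute and a tool call to move; the robot and the scene stay as the last step left them, time stands still between calls to the robot, and variables do not carry over. Pictures are saved under pics/ and viewed, at most 10 in all, crops included, and the job is handed in when it is done.

Besides the shell and the picture viewer there is one more tool, called in YAML: its name, and indented under it one key for each argument. step_arm: Moves the arm, as the interface text tells. Shifts and turns lie within -1 to 1; 1 stands for 0.75 m of shift or 60 degrees of turn. Its arguments: {"type":"object","properties":{"moves":{"type":"array","items":{"type":"array","items":{"type":"array","items":{"type":"number","minimum":-1,"maximum":1}}}},"grip_force":{"type":"number"}},"required":["moves"]}

```bash
mkdir -p pics
cat > h.py <<'E'
import numpy as np, cv2
from workcell import telemetry, vision, order
from scipy.spatial.transform import Rotation as Ro
def proj(im,P):
    P=np.atleast_2d(P); c=(im["R"]@P.T).T+im["t"].ravel() if True else 0
    p=(im["intrinsics"]@c.T).T; return p[:,:2]/p[:,2:]
def ray(im,u,v):
    R=np.array(im["R"]);t=np.array(im["t"]).ravel()
    d=R.T@np.linalg.inv(im["intrinsics"])@[u,v,1]; return -R.T@t,d/np.linalg.norm(d)
def onz(im,u,v,z):
    o,d=ray(im,u,v); return o+d*(z-o[2])/d[2]
E
python3 - <<'E'
from h import *
a=[]
for n in("scene","side"):
    im=vision.get_image(n); cv2.imwrite(f"pics/{n}0.png",im["frame"]); 
    np.savez(f"{n}0.npz",**{k:np.array(im[k]) for k in("frame","intrinsics","R","t")})
    print(n,ray(im,256,192))
o=telemetry.get_obs();print({k:np.round(o[k],3) for k in o})
E
```

```text
scene (array([  -9.95541954, -539.47447308,  690.75139855]), array([ 0.58934691,  0.35806612, -0.72419533]))
side (array([ 195.81370295, -856.07125307,  487.69999886]), array([ 0.34294806,  0.80912523, -0.47718235]))
{'clock': np.float64(0.1), 'joints': array([ 1.066,  0.334,  0.04 ,  1.466, -0.013,  1.343, -0.059]), 'qd': array([ 0.001, -0.001,  0.002, -0.001, -0.   , -0.001, -0.002]), 'joint_torque': array([ 3.0000e-03, -6.6001e+01,  1.3690e+00, -4.0648e+01,  1.7000e-02,
        9.0000e-03, -0.0000e+00]), 'tool_pos': array([ 256.388, -596.844,  230.478]), 'orientation': array([ 0.979,  0.201, -0.   , -0.001]), 'wrist_force': array([ 0.09 ,  0.404, -0.803]), 'ft_torque': array([ 0.043, -0.041, -0.003]), 'grip_force': np.float64(0.0), 'width': np.float64(85.32)}
```

View pics/scene0.png

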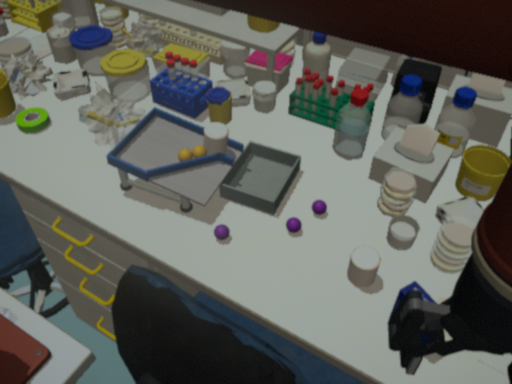

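View pics/side0.png

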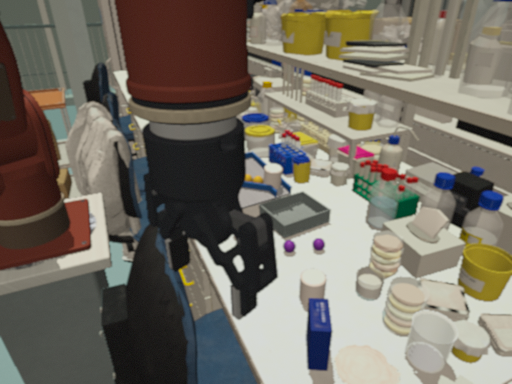

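Scene view: the blue tray sits at about (175,155). The white cylinder in its outlet is at (215,138), the brass balls at (185,154) and (199,152), and the grey pan at (262,177). Look-alikes are the spare cylinder at (364,265), purple balls at (222,232), (294,225) and (319,207), and white jars and lids at (264,95) and (403,232). My choice is the cylinder at (215,138), next to the brass balls; I'll check it in a close crop.

Run:
```python
from h import *
f=cv2.imread("pics/scene0.png")[95:220,100:310]
cv2.imwrite("pics/crop0.png",cv2.resize(f,(798,475),interpolation=cv2.INTER_CUBIC))
im=dict(np.load("scene0.npz"))
for n,u,v,z in [("panA",258,145,36),("panB",300,157,36),("panD",222,184,36),("ball1",199,152,66),("ball2",185,154,70),("cyl top",215,127,107)]:
    print(n,np.round(onz(im,u,v,z)))
```

```text
panA [ 636. -151.   36.]
panB [ 648. -240.   36.]
panD [ 507. -151.   36.]
ball1 [531. -84.  66.]
ball2 [510. -68.  70.]
cyl top [568. -99. 107.]
```

View pics/crop0.png

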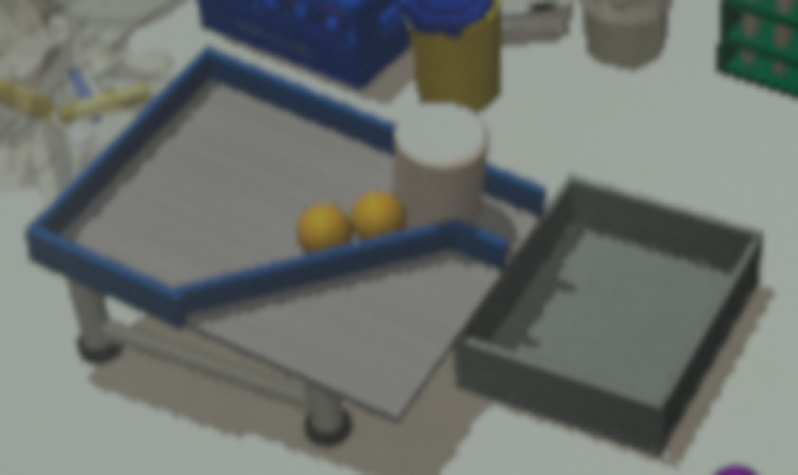

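The crop confirms it: the white cylinder stands in the outlet with both brass balls behind it. I'll fit the tray pose from the corners.

Run:
```python
from h import *
from scipy.optimize import least_squares
im=dict(np.load("scene0.npz"))
t8=np.tan(np.radians(8)); w=3
wt=lambda x,y:[x,y,50+t8*y+18]
M=np.array([wt(19+w,165+w),wt(-130-w,165+w),wt(-130-w,93-w),wt(19+w,-30),[68,-23,36],[68,-135,36],[-68,-135,36],[-68,-23,36]])
C=np.array([(210,52),(33,231),(180,296),(545,190),(573,180),(762,237),(662,410),(460,345)])/3.8+[100,95]
def T(p,X):
    c,s=np.cos(p[2]),np.sin(p[2]); X=np.atleast_2d(X).astype(float)
    return np.c_[p[0]+c*X[:,0]-s*X[:,1],p[1]+s*X[:,0]+c*X[:,1],X[:,2]]
r=least_squares(lambda p:(proj(im,T(p,M))-C).ravel(),[570,-120,0.1],loss="soft_l1")
print(r.x,np.round((proj(im,T(r.x,M))-C),1).tolist())
p=r.x; np.save("pose.npy",p)
# check: cyl top center
top=[-4,18-55*np.sin(np.radians(8)),50+t8*18+55*np.cos(np.radians(8))]
print("cyl top px",proj(im,T(p,top)),"seen",np.array([441,135])/3.8+[100,95], T(p,top), T(p,[-4,18,52]))
o=telemetry.get_obs();R=Ro.from_quat(o["orientation"]).as_matrix();print(R.round(3),o["tool_pos"])
print(vision.get_image("wrist")["hand_eye"])
```

```text
[ 5.67686026e+02 -1.19179439e+02  1.24540236e-01] [[-0.7, -0.3], [-0.6, 0.1], [-1.8, -0.2], [0.8, 0.7], [0.2, -0.9], [2.5, -0.5], [2.0, 0.9], [-0.8, -0.6]]
cyl top px [[218.14826547 130.54289659]] seen [216.05263158 130.52631579] [[ 562.43190576 -109.41096083  106.99447881]] [[ 561.48107237 -101.81572543   52.        ]]
[[ 0.919  0.395 -0.001]
 [ 0.395 -0.919  0.001]
 [-0.    -0.002 -1.   ]] [ 256.38756065 -596.84447273  230.47774639]
[[-2.31869038e-04 -9.64237514e-01 -2.65039550e-01  6.70044588e+01]
 [ 9.99999973e-01 -2.16735821e-04 -8.63426668e-05  1.79958934e-01]
 [ 2.58112737e-05 -2.65039563e-01  9.64237538e-01 -1.43027064e+02]
 [ 0.00000000e+00  0.00000000e+00  0.00000000e+00  1.00000000e+00]]
```

step_arm:
  moves:
    - [[1,0.632,-0.438,0.02,-1],[1,0.632,-0.438,0.02,-1],[1,0.632,-0.438,0.02,-1],[1,0.632,-0.438,0.02,-1],[1,0.632,-0.438,0.02,-1],[1,0.632,-0.438,0.02,-1],[1,0.632,-0.438,0.02,-1],[1,0.632,-0.438,0.02,-1],[1,0.632,-0.438,0.02,-1],[1,0.632,-0.438,0.02,-1],[1,0.632,-0.438,0.02,-1],[1,0.632,-0.438,0.02,-1],[1,0.632,-0.438,0.02,-1],[1,0.632,-0.438,0.02,-1],[1,0.632,-0.438,0.02,-1],[1,0.632,-0.438,0.02,-1],[1,0.632,-0.438,0.02,-1],[1,0.632,-0.438,0.02,-1]]
  grip_force: 20

```text
clock: 1.95
tool_pos: [562.2, -108.9, 216.4]
orientation: [0.748, 0.664, -0.0, 0.0]
wrist_force: [0.3, -0.6, 0.9]
width: 85.2
grip_force: 0.0
```

step_arm:
  moves:
    - [[1,0,0,0,-0.232],[1,0,0,0,-0.232],[1,0,0,0,-0.232],[1,0,0,0,-0.232]]

```text
clock: 2.35
tool_pos: [562.3, -108.5, 216.3]
orientation: [0.663, 0.749, 0.0, -0.0]
wrist_force: [0.5, 0.3, 0.0]
width: 85.5
grip_force: 0.0
```

```bash
cat >> h.py <<'E'
def wrist():
    o=telemetry.get_obs(); im=vision.get_image("wrist"); im=dict(im)
    R=Ro.from_quat(o["orientation"]).as_matrix(); H=np.array(im["hand_eye"])
    Rw=R@H[:3,:3]; tw=R@H[:3,3]+o["tool_pos"]
    im["R"]=Rw.T; im["t"]=-Rw.T@tw; return o,im
E
python3 - <<'E'
from h import *
o,im=wrist(); np.savez("wrist0.npz",**{k:np.array(im[k]) for k in("frame","intrinsics","R","t")})
cv2.imwrite("pics/wrist0.png",im["frame"]); print(o["tool_pos"],o["orientation"],o["joints"].round(2))
E
```

```text
[ 562.3356258  -108.49297994  216.33798586] [ 6.62758980e-01  7.48832781e-01  1.35764639e-05 -1.01865945e-05] [ 0.53  0.22 -0.48  1.66  0.11  1.29  0.15]
```

View pics/wrist0.png

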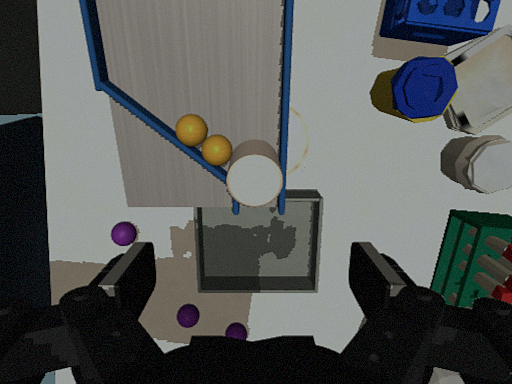

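The wrist view shows the cylinder's top disc at (255,180) against the straight wall (x≈287) and the brass balls at (191,130) and (216,151). The blue-lidded jar at (424,88) is well to the right.

Run:
```python
from h import *
im=dict(np.load("wrist0.npz")); p=np.load("pose.npy"); c,s=np.cos(p[2]),np.sin(p[2])
def tr(X): d=X[:2]-p[:2]; return np.round([c*d[0]+s*d[1],-s*d[0]+c*d[1]],1)
g=cv2.cvtColor(im["frame"],cv2.COLOR_BGR2GRAY)
m=((im["frame"].min(2)>150)*255).astype(np.uint8)[145:212,222:288]
cn=max(cv2.findContours(m,0,2)[0],key=cv2.contourArea); print(cv2.minEnclosingCircle(cn), cv2.fitEllipse(cn))
e=cv2.fitEllipse(cn)[0]; u,v=e[0]+222,e[1]+145
X=onz(im,u,v,107);print("cyl top",X,tr(X))
for n,u,v,z in[("b1",216,151,66),("b2",191,130,70),("wallR spout end",282,213,64),("wallL end",236,213,64),("panTL",194,190,36),("panBR",318,292,36),("panBL",198,292,36),("jar left edge",391,88,80),("wallR",287,10,91)]:
    X=onz(im,u,v,z);print(n,X.round(1),tr(X))
```

```text
((32.03256607055664, 34.95594024658203), 25.052593231201172) ((32.21513748168945, 35.2337532043457), (47.718013763427734, 48.227169036865234), 7.2718329429626465)
cyl top [ 563.29623619 -101.30995069  107.        ] [-2.1 18.3]
b1 [527.1 -88.1  66. ] [-36.5  35.9]
b2 [503.9 -71.7  70. ] [-57.4  55. ]
wallR spout end [ 595.4 -140.3   64. ] [ 24.9 -24.4]
wallL end [ 551.5 -145.6   64. ] [-19.4 -24.2]
panTL [ 505.5 -135.8   36. ] [-63.8  -8.8]
panBR [ 653.4 -238.    36. ] [  70.3 -128.6]
panBL [ 518.8 -254.4   36. ] [ -65.3 -128.1]
jar left edge [666.2 -16.8  80. ] [110.5  89.3]
wallR [572.1  26.9  91. ] [ 22.5 144.4]
```

step_arm:
  moves:
    - [[1,0.011,0.0025,0.05,0],[1,0.011,0.0025,0.1,0],[1,0.011,0.0025,0.14,0],[1,0.011,0.0025,0.16,0],[1,0.011,0.0025,0.174,0],[1,0.011,0.0025,0.174,0],[1,0.011,0.0025,0.174,0]]

```text
clock: 3.1
tool_pos: [564.1, -99.9, 87.0]
orientation: [0.662, 0.75, 0.0, 0.001]
wrist_force: [0.2, 1.1, 0.5]
width: 85.4
grip_force: 0.0
```

Run:
```python
from h import *
o,im=wrist(); np.savez("wrist1.npz",**{k:np.array(im[k]) for k in("frame","intrinsics","R","t")})
cv2.imwrite("pics/wrist1.png",im["frame"]); print(o["tool_pos"],o["wrist_force"])
```

```text
[564.0999205  -99.91983368  87.03319413] [0.17357395 1.06068145 0.52648076]
```

View pics/wrist1.png

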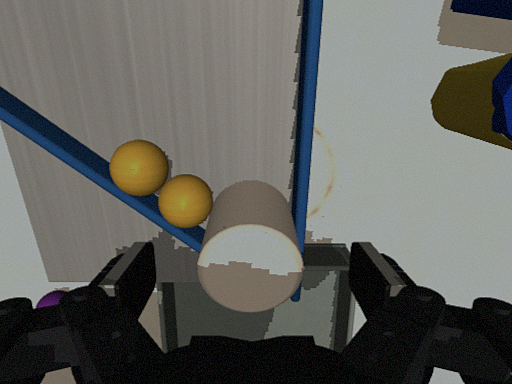

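The close view shows the top disc centred at about (250,267), 104 px across, between the finger pads (inner edges at columns 155 and 350). Both balls lie below finger height on its left.

Run:
```python
from h import *
im=dict(np.load("wrist1.npz")); o=telemetry.get_obs(); R=Ro.from_quat(o["orientation"]).as_matrix()
for u,v in[(250,267),(198,267),(302,267)]:
    X=onz(im,u,v,107); print(X.round(1),(R.T@(X-o["tool_pos"])).round(1))
```

```text
[563.2 -99.8 107. ] [  0.3  -1.  -19.7]
[ 541.5 -102.4  107. ] [  0.3 -22.9 -19.8]
[584.8 -97.1 107. ] [  0.3  20.8 -19.7]
```

step_arm:
  moves:
    - [[0.7,0.001,-0.0013,0,0],[0.6,0.001,-0.0013,0,0],[0.5,0.001,-0.0013,0,0],[0.4,0.001,-0.0013,0,0],[0.4,0.001,-0.0013,0,0],[0.4,0.001,-0.0013,0,0],[0.4,0.001,-0.0013,0,0],[0.4,0.001,-0.0013,0,0]]
  grip_force: 20

```text
clock: 3.95
tool_pos: [562.7, -99.2, 86.5]
orientation: [0.662, 0.75, 0.0, 0.0]
wrist_force: [-0.1, 0.9, 6.4]
width: 45.3
grip_force: 20.1
```

step_arm:
  moves:
    - [[0.4,0.011,0,-0.002,0],[0.4,0.021,0,-0.0035,0],[0.4,0.032,0,-0.005,0],[0.4,0.043,0,-0.0065,0],[0.4,0.054,0,-0.008,0],[0.4,0.064,0,-0.0095,0],[0.4,0.075,0,-0.011,0],[0.4,0.086,0,-0.0125,0],[0.4,0.097,0,-0.0145,0],[0.4,0.107,0,-0.0155,0],[0.4,0.107,0,-0.0155,0],[0.4,0.107,0,-0.0155,0]]

```text
clock: 5.15
tool_pos: [552.4, -18.0, 98.0]
orientation: [0.661, 0.75, 0.001, 0.0]
wrist_force: [0.7, -0.3, 8.0]
width: 45.0
grip_force: 21.4
```

Run:
```python
from h import *
o,im=wrist(); s=vision.get_image("scene")["frame"][95:220,100:310]
cv2.imwrite("pics/c2.png",np.vstack([im["frame"],cv2.resize(s,(512,204))])); print(o["tool_pos"],o["wrist_force"],o["width"],o["clock"])
```

```text
[552.36225467 -18.03888947  98.03675005] [ 0.73217563 -0.27963395  7.97472708] 44.982444756331915 5.15
```

View pics/c2.png

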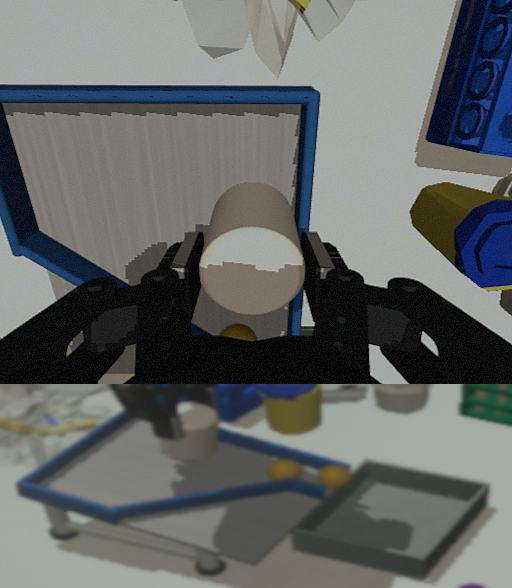

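The cylinder is up the slope and both balls are running through the outlet. I'll wait, then release and lift off.

step_arm:
  moves:
    - [[0.4,0.107,0,-0.0155,0],[0.4,0,0,0,0],[0.4,0,0,0,0],[0.4,0,0,0,0],[0.5,0,0,0,0],[0.55,0,0,0,0],[0.6,0,0,0,0],[0.7,0,0,0,0],[0.8,0,0,0,0],[0.8,0,0,0,0],[0.8,0,0,-0.03,0],[0.8,0,0,-0.08,0],[0.8,0,0,-0.13,0],[0.8,0,0,-0.18,0],[0.8,0,0,-0.2,0],[0.8,0,0,-0.2,0]]

```text
clock: 6.85
tool_pos: [553.3, -19.4, 249.8]
orientation: [0.662, 0.75, 0.001, 0.002]
wrist_force: [1.1, -0.8, 0.4]
width: 68.4
grip_force: 0.0
```

I made a mistake there: the first row repeated the old offset, so for one row the arm was sent farther up the slope before coming back. I'll check the result.

Run:
```python
from h import *
o,im=wrist(); s=vision.get_image("scene")["frame"][95:220,100:310]
cv2.imwrite("pics/c3.png",np.vstack([im["frame"],cv2.resize(s,(512,204))])); print(o["clock"])
```

```text
6.85
```

View pics/c3.png

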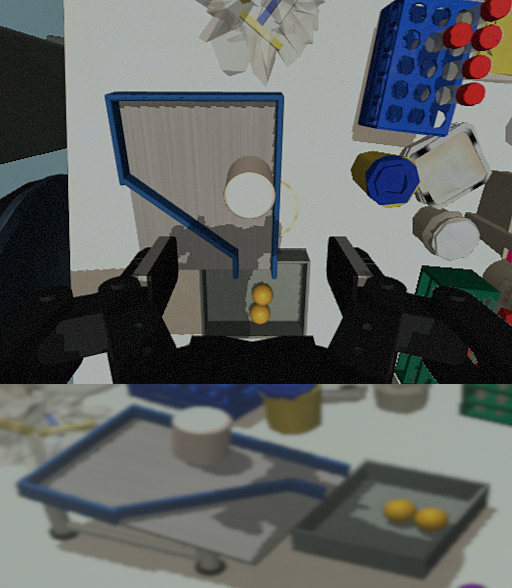

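The cylinder is standing in the tray against the wall at (249,192), well above the outlet. Both brass balls lie in the pan at (262,293) and (261,314), and the gripper is clear of everything.

```bash
python3 -c "
from workcell import order; print(order.sign_off())"
```

```text
the job is handed in; nothing more can be done
None
```

Job handed in: both brass balls are in the catch pan and the cylinder stands in the tray about 80 mm up from where it was stuck; I slid it by gripping it rather than pushing, and one mistaken row briefly sent it up to about 50 mm farther before it came back.

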